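# Set the microscope boom shaft on its flat and lock it

## Task

Turn the boom shaft of the camera stand by its crank until the flat milled along the shaft faces straight up at the setscrew, so that the camera looks straight down. Then take the red T-handle hex key from its block, put it fully into the setscrew and turn it clockwise, a little less than a quarter turn, until the screw is tight, the flat still facing it; leave the key standing in the screw, let go of everything, and leave the other things on the bench where they are.

Things in the scene. Friction and masses are not known exactly. Their poses are not given: they have to be found in the camera images.
- shaft (a joint): angle (rad) of the horizontal boom shaft (36 mm thick) in the white clamp block of the stand. 0: the flat, the crank arm and its grip point straight up from the shaft's axis and the camera looks straight down; positive: the crank leans towards the stand's +x (away from the robot). It starts leaning away by 0.5 to 1.35. Wanted: 0, to 0.09 either way. It stays where it is left (friction; about 4 N at the grip turns it).
- shaft_axis (a point): point fixed on the stand, on the shaft's axis under the setscrew, 95 mm above the bench. Its axes are the stand's: y along the shaft towards the crank, z up, x level and square to the shaft. The clamp block around it is 70 (x) x 60 (y) x 70 (z) mm, its top 130 mm above the bench. The boom reaches 195 mm to -y and carries a white camera there; the base plate under it is 170 x 340 x 14 mm and reaches from 230 mm to -y to 110 mm to +y
- crank_grip (a point): centre of the blue crank grip: a round bar 24 mm thick and 68 mm long, parallel to the shaft's axis, 55 mm from that axis and 142 mm along it from shaft_axis; it turns with the shaft (y along the bar), all round it is free space except the crank arm at its end nearer the block; with the crank up, the top of the grip is 162 mm above the bench
- flat (a point): middle of the flat, a pale strip 27 mm wide along the exposed shaft between block and crank; its z axis is the flat's outward direction
- screw (a joint): angle (rad) of the brass setscrew on top of the clamp block, growing clockwise seen from above. It starts loose, at 0 to 0.25; tight from 1.2 on; it comes up against a firm stop at 1.6. Its friction is about 0.04 N m, and it stays where it is left
- screw_mouth (a point): centre of the mouth of the setscrew, at its top, 168 mm above the bench. The screw is a brass round 42 mm across, standing 38 mm proud of the block, with a hexagon socket in its top: 17 mm across flats, 34 mm deep from the mouth, the uppermost 10 mm a funnel that widens to 29 mm. z up; x is square to one of the socket's flats and turns with the screw
- key_handle (a point): centre of the red handle of the loose hex key (0.2 to 0.33 kg): a bar 110 mm (x) by 20 mm (y) by 24 mm high (z), on a steel hexagon shank 16 mm across flats; z points up away from the tip, x along the bar and square to a flat of the shank. So the key enters the socket when the two x axes agree to about 6 degrees, or that plus any multiple of 60 degrees. It stands upright, loose, in a 20 mm round hole of the key block
- key_tip (a point): lower end of the key's shank, 117 mm below key_handle (the shank tapers to 10 mm across flats over its last 8 mm); in the socket it has about 7 degrees of play before the screw follows
- key_block: grey block, 80 x 80 x 55 mm, fixed, that the key stands in, its tip 40 mm deep in the hole; origin at the centre of its underside
- mouse: computer mouse, 105 x 60 x 34 mm; a bystander, not to be moved; origin at its underside
- petri: stack of three petri dishes, 90 mm across, 48 mm high; a bystander, not to be moved; origin at its underside
- reagent: white bottle with blue cap, 62 mm across, 130 mm high; a bystander, not to be moved; origin at its underside
- oil: small amber bottle, 44 mm across, 75 mm high; a bystander, not to be moved; origin at its underside
- beaker: glass beaker, 72 mm across, 90 mm high; a bystander, not to be moved; origin at its underside
- slide_box: blue and white box for slides, 85 x 160 x 37 mm; a bystander, not to be moved; origin at its underside
- screwdriver: screwdriver lying on the bench; a bystander, not to be moved; origin at its underside
Not all that is in view belongs to the job. Of the things like the part that bears key_handle, leave any that is black, turquoise or yellow; of the rest the smaller one is meant.

How it is judged:
On the way, in this order (a step that is already met when the one before it is completed fails the run):
1. the flat faces the setscrew (shaft within 0.09 rad of 0) (value of joint shaft between -0.09 and 0.09 rad), for 0.2 s.
2. the hex key is in the setscrew's socket (tip at least 24 mm below the mouth), the flat still facing it (all of step 1 and z of key_tip in the frame of screw_mouth below -0.024 m and horizontal distance between key_tip and screw_mouth below 0.006 m and angle between key_tip's own z axis and vertical below 0.12 rad), for 0.2 s.
3. with the key in it, the setscrew is turned tight (past 1.2 rad), the flat still facing it (all of step 2 and value of joint screw above 1.2 rad), for 0.2 s.
At the end, for the whole second after the job is handed in: The shaft is within 0.09 rad of 0 (flat up), the setscrew is past 1.2 rad, and the hex key stands released and at rest in the screw, its tip at least 24 mm below the mouth, within 6 mm of the centre and upright within 0.12 rad (all of step 3 and linear speed of key below 0.02 m/s); the robot touches nothing.
It fails at once if the setscrew is driven down (past 0.6 rad) while the flat does not face it (shaft off by more than 0.15 rad) (value of joint screw above 0.6 rad and (value of joint shaft above 0.15 rad or value of joint shaft below -0.15 rad)).
It fails at once if a bystander is moved more than 30 mm from where it stood (distance of any of mouse, petri, reagent, oil, beaker, slide_box, screwdriver from where it was at the start of the episode above 0.03 m).
It also fails if it takes over 64 s, if anything falls off the work surface, if the arm or the gripper's body presses on something with over 40 N, if the wrist force passes 120 N, or if a joint passes its speed limit or range.

## Robot

A 7-joint arm with a two-finger parallel gripper is mounted at the origin on the work surface. World frame = base frame: x ahead of the robot, y to its left, z up, the work surface at z = 0. Lengths are in m, angles in rad, forces in N, time in s.
With the tool pointing down it reaches from about 0.4 to 0.85 m from the base axis. Payload 10.4 kg.
Tool frame: the origin (TCP) lies between the finger pads; the fingertips stand env.finger_overhang ahead of it and the grasp point (between the pads) lies 3 mm ahead of it (env.finger_overhang is the distance from the TCP to the fingertips, in m); y points along the fingers, x is the direction in which the jaws open and shut, and the axes are right-handed (so a half turn about y gives the same grasp; the last joint's range is limited). The gripper opens to 85 mm and grips with 20 to 120 N. Pads are 22 mm wide; open, the fingers measure 114 mm over their backs; the gripper's body (76 mm by 85 mm) begins 54 mm behind the grasp point. The pads swing forward as they close: fully open they stand 13 mm farther back than shut.
Start: joints at [-1.213, 0.332, -0.065, 1.46, 0.022, 1.35, -0.088], TCP at [0.232, 0.58, 0.253] pointing down, gripper open.
Joint ranges: [-2.6, 2.6], [-0.5, 2.12], [-1.47, 1.34], [0.16, 2.42], [-1.27, 4.41], [0.06, 2.06], [-2.6, 2.6]. Speed limits (rad/s): [2.22, 2.22, 2.79, 2.79, 3.14, 3.14, 3.14].

## Interface

Orientations are given as [roll, pitch, yaw] about the fixed x, y, z axes, in that order (R = Rz(yaw) Ry(pitch) Rx(roll)).
In Python, from rig import read_state, eyes, order, env gives the robot as it stands.
- The arm moves only by the tool carry_out, never from a script. Its argument "rows" is a list of rows, each a list of 3 entries, a list of its own where there are three numbers: the shift along the tool's x, y, z in m, then the turn about the tool's y in rad, then the opening, from 0 (shut) to 1 (fully open). In form: [[[x, y, z], roll, hand], ...]. A call has 1 to 12 rows; each row is the pose to reach, as a shift and turn from the pose commanded when the call began, along the tool's axes at that moment; what a row does not reach only later rows make up. A row lasts 1/8 s, in which the tool goes at most 62.5 mm and 10.7 degrees, less where a joint would pass 70% of its speed; a pose out of reach is approached as far as the arm can. A call with a gripper value outside its range is refused whole. The fingers move at their own pace and stop on an object; "newtons" is the grip in N (left out, the last holds). Time passes only in rows, so rows that repeat a pose let the fingers close. It gives the time, the measured TCP pose, the force and the opening at its end, in the units of the state.
- read_state(): the state, without advancing time (a new reading comes with each control period).
- eyes.capture(name): name is "side" or "top"; returns (picture, depth): 420x560x3 uint8, red, green, blue; 420x560 float32, m along the optical axis (not along the pixel's ray), 0 where there is no reading.
- eyes.calibration(name): a dict with "fovy" (degrees; the focal length in pixels is half the picture's height over the tangent of half this angle, whatever the lens; pixels are square), "cx", "cy" (the principal point, pixels), "k1" (the pictures are not rectified: a ray, as slopes to the right and down, at radius r is drawn at 1 + k1 r^2 times it, then the intrinsics apply), "R" (3x3) and "t" (3): a world point X has camera coordinates R X + t. Camera axes: x right, y down, z forward; pixel columns grow to the right and rows downward; lengths in m; the calibration is good to about 2 mm. A picture is of the moment at which its call begins. calibration takes no time and is no camera call.
- order.finish_job(): hands the job in, once; it reports no verdict.
The state is a dict: "t": time; "qpos": joint angles; "dq": joint speeds; "tau": joint torques, N m; "tool_pos": TCP position; "orientation": TCP orientation; "force": force on the tool from outside, world axes, zero at the start; "ft_torque": the same for the moment, N m; "opening": finger opening in m.
Only numpy, scipy, OpenCV 4.12 (cv2) and the standard library are available. Lean on these libraries where they do the work, as an engineer would, in place of code of your own. Each camera call takes 0.05 s, during which the arm holds its last target.

## Working session

There is one attempt and no reset: what is moved stays moved. The work goes in short steps, Python scripts to look and compute and a tool call to move; the robot and the scene stay as the last step left them, time stands still between calls to the robot, and variables do not carry over. Pictures are saved under pics/ and viewed, and the job is handed in when it is done.

Besides the shell and the picture viewer there is one more tool, called after "Call:" by a JSON object that holds its "method" and its "body", one argument or row to a line. carry_out: Moves the arm, as the interface text tells. Its arguments: {"type":"object","properties":{"rows":{"type":"array"},"newtons":{"type":"number"}},"required":["rows"]}

```bash
ls; mkdir -p pics; python3 - <<'E'
from rig import read_state, eyes, order, env
import cv2
print(read_state()); print(env.finger_overhang)
for n in("side","top"):
    c=eyes.calibration(n); print(n,c)
    p,d=eyes.capture(n); cv2.imwrite(f"pics/{n}0.png",p[:,:,::-1]); import numpy as np; np.save(f"pics/{n}0.npy",d)
E
```

```text
pics
{'t': 0.0, 'qpos': array([-1.21261586,  0.33287851, -0.06469014,  1.46093435,  0.02160158,
        1.34990586, -0.08847754]), 'dq': array([-0.00014086,  0.00102822, -0.00158995, -0.00075475,  0.00095132,
       -0.00114047,  0.00318222]), 'tau': array([-6.01785887e-04, -6.25434780e+01,  4.87719092e-02, -3.91614640e+01,
        1.61128171e-02,  9.80179233e-03, -7.07672768e-06]), 'tool_pos': array([0.23216022, 0.57991169, 0.25251507]), 'orientation': array([-1.57086741e+00,  1.42880388e-03,  1.19005013e+00]), 'force': array([ 0.12797898, -0.30603727,  0.35437717]), 'ft_torque': array([-0.05130887,  0.00145456,  0.03373916]), 'opening': 0.08560773509474802}
0.022
side {'fovy': 51.34984699161273, 'cx': 277.0432085524224, 'cy': 207.8457094062351, 'k1': -0.1405507464412191, 'R': array([[ 0.8024225 , -0.59668433,  0.00927065],
       [-0.36687101, -0.50550249, -0.78094359],
       [ 0.47066314,  0.62324557, -0.62453276]]), 't': array([-0.35210425,  0.37064448,  1.02391895])}
top {'fovy': 56.907460666741756, 'cx': 273.9705731647671, 'cy': 206.06785394595917, 'k1': -0.06115360896454773, 'R': array([[ 0.08257017, -0.9965731 ,  0.00492226],
       [-0.97634353, -0.0818825 , -0.20012139],
       [ 0.19983864,  0.01171824, -0.97975875]]), 't': array([0.12642233, 0.56763892, 1.03482851])}
```

View pics/side0.png

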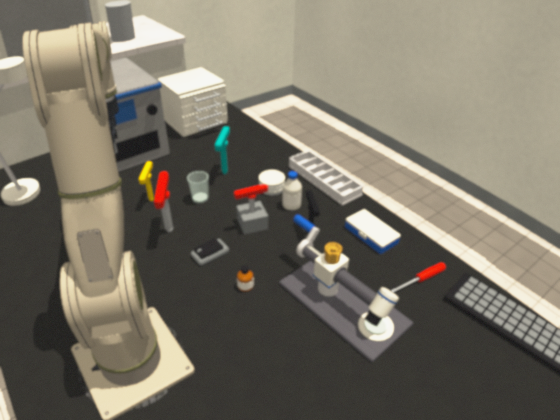

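View pics/top0.png

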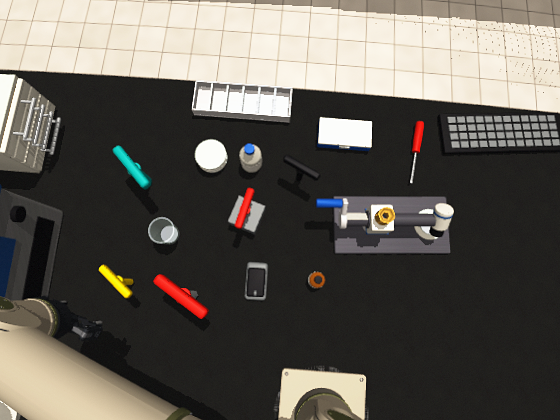

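```bash
cat > h.py <<'E'
import numpy as np, cv2
from rig import read_state, eyes, order, env
def K(c,h=420):
    f=h/2/np.tan(np.radians(c['fovy'])/2); return f
def rays(c,uv):
    uv=np.atleast_2d(np.asarray(uv,float)); f=K(c)
    d=(uv-[c['cx'],c['cy']])/f
    s=d.copy()
    for _ in range(20): s=d/(1+c['k1']*(s**2).sum(1,keepdims=True))
    return np.c_[s,np.ones(len(s))]
def origin(c): return -np.array(c['R']).T@np.array(c['t'])
def onplane(n,uv,z):
    c=eyes.calibration(n); D=rays(c,uv)@np.array(c['R']); o=origin(c)
    return o+D*((z-o[2])/D[:,2])[:,None]
def bydepth(n,uv,dep):
    c=eyes.calibration(n); P=rays(c,uv)*np.asarray(dep)[:,None]
    return (P-np.array(c['t']))@np.array(c['R'])
def proj(n,X):
    c=eyes.calibration(n); P=np.atleast_2d(X)@np.array(c['R']).T+np.array(c['t'])
    s=P[:,:2]/P[:,2:]; s=s*(1+c['k1']*(s**2).sum(1,keepdims=True))
    return s*K(c)+[c['cx'],c['cy']]
def cloud(n,d):
    v,u=np.mgrid[:420,:560]; uv=np.c_[u.ravel(),v.ravel()]
    X=bydepth(n,uv,d.ravel()); X[d.ravel()==0]=np.nan
    return X.reshape(420,560,3)
def two(uvs,uvt):
    A=np.zeros((3,3));b=np.zeros(3)
    for n,uv in(("side",uvs),("top",uvt)):
        c=eyes.calibration(n);d=(rays(c,uv)@np.array(c['R']))[0];d/=np.linalg.norm(d)
        P=np.eye(3)-np.outer(d,d);A+=P;b+=P@origin(c)
    return np.linalg.solve(A,b)
E
python3 - <<'E'
from h import *
T=cv2.imread('pics/top0.png');S=cv2.imread('pics/side0.png')
cv2.imwrite('pics/c1.png',cv2.resize(T[180:270,300:460],(800,450),interpolation=cv2.INTER_CUBIC))
cv2.imwrite('pics/c2.png',cv2.resize(S[190:350,270:420],(560,597),interpolation=cv2.INTER_CUBIC))
cv2.imwrite('pics/c3.png',np.hstack([cv2.resize(T[140:330,90:330],(480,380)),cv2.resize(S[150:270,130:280],(300,240),interpolation=cv2.INTER_CUBIC).repeat(1,0) if 0 else cv2.resize(S[110:300,130:290],(320,380))]))
for n,I in(("top",T),("side",S)):
    d=np.load(f'pics/{n}0.npy');X=cloud(n,d)
    hsv=cv2.cvtColor(I,cv2.COLOR_BGR2HSV)
    for nm,m in(("red",((hsv[...,0]<6)|(hsv[...,0]>174))&(hsv[...,1]>180)&(hsv[...,2]>80)),("blue",(abs(hsv[...,0].astype(int)-112)<14)&(hsv[...,1]>150)&(hsv[...,2]>60)),("brass",(abs(hsv[...,0].astype(int)-20)<8)&(hsv[...,1]>150)&(hsv[...,2]>60))):
        k,l,s,c=cv2.connectedComponentsWithStats(m.astype(np.uint8))
        for i in range(1,k):
            if s[i,4]>40:
                x=X[l==i]; x=x[~np.isnan(x[:,0])]
                r=cv2.minAreaRect(np.argwhere(l==i)[:,::-1].astype(np.float32))
                print(n,nm,c[i].round(1),s[i,4],"rect",np.round(r[1],1),"med",np.median(x,0).round(3),"z",np.percentile(x[:,2],[5,95]).round(3))
E
```

```text
top red [417.7 136.3] 264 rect [ 8.6 32. ] med [ 0.816 -0.246  0.025] z [0.014 0.03 ]
top red [244.5 207.3] 332 rect [ 9.5 42.4] med [0.528 0.248 0.144] z [0.121 0.148]
top red [180.7 295.6] 832 rect [63.2 16.5] med [0.294 0.376 0.181] z [0.161 0.184]
top blue [248.9 148.1] 84 rect [10.  8.] med [0.694 0.254 0.131] z [0.    0.134]
top blue [327.8 145.9] 60 rect [21.2  2.8] med [0.761 0.026 0.02 ] z [0.009 0.03 ]
top blue [359.5 148.4] 58 rect [20.   2.8] med [ 0.762 -0.068  0.02 ] z [0.008 0.029]
top blue [328.3 202.6] 248 rect [ 9. 26.] med [0.557 0.031 0.147] z [0.002 0.152]
top blue [  4.8 267.1] 431 rect [13.6 58.8] med [0.322 0.797 0.22 ] z [0.203 0.243]
top brass [384.7 215.7] 237 rect [15.  19.4] med [ 0.533 -0.112  0.166] z [0.139 0.172]
top brass [119.2 281.2] 272 rect [42.4 18.4] med [0.313 0.561 0.114] z [-0.    0.13]
top brass [316.1 279.2] 81 rect [14. 13.] med [0.362 0.046 0.053] z [0.047 0.058]
side red [161.4 189.1] 406 rect [14.4 37.7] med [0.288 0.368 0.177] z [0.002 0.182]
side red [249.6 191.1] 299 rect [11.6 33.2] med [0.52  0.248 0.137] z [0.003 0.145]
side red [431.3 270.9] 274 rect [ 9.8 30.4] med [ 0.813 -0.248  0.02 ] z [-0.003  0.025]
side blue [138.1  90.9] 91 rect [ 2.5 44. ] med [0.409 0.798 0.303] z [0.298 0.307]
side blue [125.3 111.6] 277 rect [17.2 19.2] med [0.349 0.8   0.238] z [0.211 0.269]
side blue [292.1 174.1] 52 rect [9. 6.] med [0.688 0.253 0.129] z [0.001 0.132]
side blue [303. 222.] 175 rect [20.4  9. ] med [0.551 0.035 0.145] z [0.044 0.149]
side blue [351.6 229.6] 55 rect [18.2  3.6] med [0.759 0.03  0.01 ] z [0.003 0.018]
side blue [379.3 245.7] 136 rect [37.  12.6] med [ 0.762 -0.085  0.009] z [0.    0.019]
side brass [147.1 180.4] 299 rect [39.2 14.6] med [0.31  0.563 0.061] z [-0.003  0.126]
side brass [332.4 251.3] 286 rect [20. 17.] med [ 0.527 -0.112  0.16 ] z [0.002 0.168]
side brass [244.7 276. ] 137 rect [10. 16.] med [0.353 0.032 0.049] z [0.027 0.059]
```

View pics/c1.png

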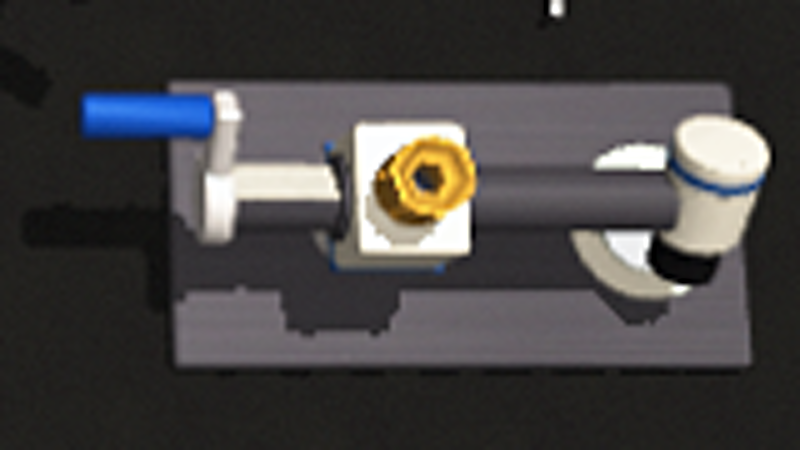

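View pics/c2.png

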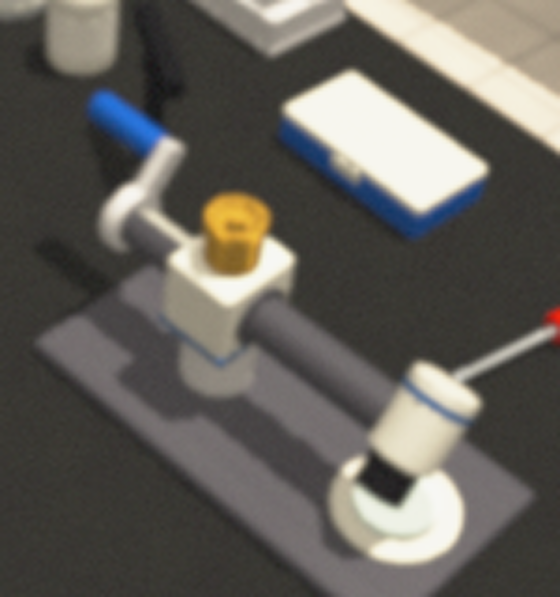

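View pics/c3.png

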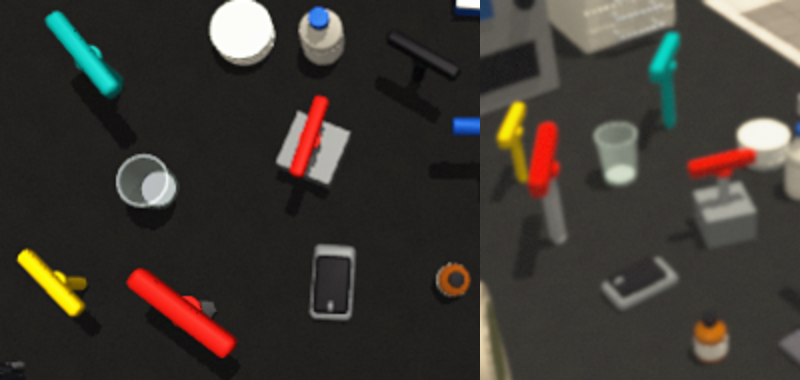

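```bash
python3 - <<'E'
from h import *
f=lambda p:np.array([300,180])+(np.array(p,float)+.5)/5-.5
g=lambda p:np.array([270,190])+(np.array(p,float)+.5)*np.array([150/560,160/597])-.5
P=onplane("top",f([(168,82),(730,82),(750,365),(177,365)]),.014);print(P.round(4))
a=(P[0]+P[3]-P[1]-P[2])/2;print("yaw of y",np.degrees(np.arctan2(a[1],a[0]))-90,np.linalg.norm(a))
c=P.mean(0);u=a/np.linalg.norm(a);print("screw from plate",c+u*.06)
B=onplane("top",f([(357,122),(465,125),(468,255),(360,255)]),.130);print(B.round(4),B.mean(0))
print("screw mouth",onplane("top",f([(430,177)]),.168),onplane("side",g([(237,213)]),.168), two(g([(237,213)]),f([(430,177)])))
for n in("top","side"):
    I=cv2.imread(f'pics/{n}0.png');d=np.load(f'pics/{n}0.npy');X=cloud(n,d);h=cv2.cvtColor(I,cv2.COLOR_BGR2HSV)
    m=(abs(h[...,0].astype(int)-20)<8)&(h[...,1]>100)&(h[...,2]>60)&(abs(X[...,2]-.168)<.008)&(abs(X[...,1]+.112)<.05)
    x=X[m];print(n,"brass top",x.min(0),x.max(0),x.mean(0))
    v,uu=np.nonzero(m);(ex,ey),_,_=cv2.fitEllipse(cv2.convexHull(np.c_[uu,v].astype(np.int32)).astype(np.float32));print(ex,ey,onplane(n,[(ex,ey)],.168))
    m=(abs(h[...,0].astype(int)-112)<14)&(h[...,1]>150)&(h[...,2]>60)&(abs(X[...,1]-.03)<.06)&(X[...,2]>.08)&(X[...,0]<.62)&(X[...,0]>.48)
    x=X[m];print(n,"grip",x.min(0),x.max(0),x.mean(0),np.percentile(x[:,2],90)); 
    r=cv2.minAreaRect(np.argwhere(m)[:,::-1].astype(np.float32)); print(r, onplane(n,[r[0]],.137))
    m=((h[...,0]<6)|(h[...,0]>174))&(h[...,1]>180)&(h[...,2]>60)&(abs(X[...,2]-.14)<.03)&(abs(X[...,0]-.525)<.06)&(abs(X[...,1]-.248)<.07)
    r=cv2.minAreaRect(np.argwhere(m)[:,::-1].astype(np.float32)); bx=cv2.boxPoints(r);print("key",r,onplane(n,[r[0]],.144))
    l=[(bx[i]+bx[(i+1)%4])/2 for i in range(4)];l=[(l[0],l[2]),(l[1],l[3])];q=max(l,key=lambda e:np.linalg.norm(e[0]-e[1]))
    W=onplane(n,q,.140);print(W,np.linalg.norm(W[0]-W[1]),np.degrees(np.arctan2(*(W[1]-W[0])[1::-1])))
    x=X[m&(X[...,2]>.138)];C=np.cov(x[:,:2].T);w,V=np.linalg.eigh(C);print("key cloud",x.mean(0),(x.min(0)+x.max(0))/2,np.degrees(np.arctan2(V[1,1],V[0,1])))
E
```

```text
[[ 0.6088  0.0018  0.014 ]
 [ 0.6375 -0.3353  0.014 ]
 [ 0.4691 -0.3464  0.014 ]
 [ 0.4428 -0.0121  0.014 ]]
yaw of y 4.678160055229256 0.3368382814746259
screw from plate [ 0.53463591 -0.11320667  0.014     ]
[[ 0.5673 -0.0827  0.13  ]
 [ 0.5705 -0.1403  0.13  ]
 [ 0.5012 -0.1435  0.13  ]
 [ 0.4965 -0.0867  0.13  ]] [ 0.53386544 -0.11329177  0.13      ]
screw mouth [[ 0.53316559 -0.11156313  0.168     ]] [[ 0.53338908 -0.10820672  0.168     ]] [ 0.53197539 -0.11038586  0.17076661]
top brass top [ 0.51482744 -0.13280497  0.16011345] [ 0.55392363 -0.09133133  0.1738792 ] [ 0.53408474 -0.11246393  0.16793488]
385.8304138183594 214.8201904296875 [[ 0.53367722 -0.11213929  0.168     ]]
top grip [ 0.54437364 -0.00403415  0.13975179] [0.5707334  0.06477836 0.15386234] [0.556955   0.03201289 0.14720195] 0.15113328189467592
((329.0, 203.0), (8.0, 26.0), 90.0) [[0.55906935 0.02937724 0.137     ]]
key ((244.8210906982422, 208.40997314453125), (9.517707824707031, 41.462955474853516), 17.2414608001709) [[0.52498594 0.24668829 0.144     ]]
[[0.57980164 0.23614716 0.14      ]
 [0.47280053 0.257735
[... 299 characters left out ...]
9 248.70774841308594 [[ 0.52694582 -0.11245001  0.168     ]]
side grip [ 5.41734436e-01 -3.65913022e-04  1.29420963e-01] [0.56662041 0.06574502 0.15112325] [0.55168885 0.03287202 0.14364392] 0.14866743782514627
((302.89599609375, 222.0771942138672), (19.907337188720703, 8.438089370727539), 34.99202346801758) [[0.55642158 0.03878317 0.137     ]]
key ((250.62294006347656, 192.14755249023438), (10.993887901306152, 32.75262451171875), 76.75948333740234) [[0.5112762  0.23361466 0.144     ]]
[[0.56466182 0.22543551 0.14      ]
 [0.46483829 0.25063459 0.14      ]] 0.10295499692691785 165.8324536776075
key cloud [0.51942677 0.24981961 0.14248383] [0.52169373 0.25187135 0.14263745] 165.72771470891738
```

```bash
cat >> h.py <<'E'
from scipy.spatial.transform import Rotation as Ro
def go(x,y,z,yawdeg=None):
    s=read_state();o=s['orientation'];R=Ro.from_euler('xyz',o).as_matrix()
    d=R.T@(np.array([x,y,z])-s['tool_pos'])
    y0=o[2]; r=0 if yawdeg is None else -(((np.radians(yawdeg)-y0)+np.pi)%(2*np.pi)-np.pi)
    print("t",s['t'],"pos",s['tool_pos'].round(4),"ori",o.round(4),"yaw",np.degrees(y0).round(2),"F",s['force'].round(1),"op",round(s['opening'],4),"q",s['qpos'].round(2))
    print("shift",d.round(4),"roll",round(r,4))
E
python3 -c "
from h import *
go(.5576,.032,.2525,4.7)"
```

```text
t 0.1 pos [0.2322 0.5799 0.2526] ori [-1.5708e+00  1.3000e-03  1.1900e+00] yaw 68.18 F [ 1.4  0.6 -0.3] op 0.0853 q [-1.21  0.33 -0.06  1.46  0.02  1.35 -0.09]
shift [-0.3878  0.0006 -0.5058] roll 1.108
```

Candidates for the key, as top-view pixels:
- red key in the grey block (245,207)
- larger red key (180,296)
- black key (300,167)
- turquoise key (131,167)
- yellow key (115,281)
- red screwdriver handle (418,136)

I choose (245,207), the smaller red one. The close crop shows it standing in the block with its handle about 109 mm long. The crank leans away by about 0.7 rad.

Call:
{"method": "carry_out", "body": {
  "rows": [
    [[-0.04, 0, -0.05], 0.11, 1],
    [[-0.08, 0, -0.1], 0.22, 1],
    [[-0.12, 0, -0.15], 0.33, 1],
    [[-0.155, 0, -0.2], 0.44, 1],
    [[-0.19, 0, -0.25], 0.55, 1],
    [[-0.23, 0, -0.3], 0.66, 1],
    [[-0.27, 0, -0.35], 0.77, 1],
    [[-0.31, 0, -0.4], 0.88, 1],
    [[-0.35, 0, -0.45], 1.0, 1],
    [[-0.388, 0, -0.506], 1.108, 1],
    [[-0.388, 0, -0.506], 1.108, 1],
    [[-0.388, 0, -0.506], 1.108, 1]
  ]
}}

```text
t: 1.6
tool_pos: [0.5577, 0.0316, 0.2528]
orientation: [-1.571, 0.001, 0.081]
force: [-0.1, -0.1, -0.3]
opening: 0.0855
```

```bash
python3 -c "
from h import *
go(.5576,.032,.142,4.7)
for n in('top','side'):
    p,d=eyes.capture(n);cv2.imwrite(f'pics/{n}1.png',p[:,:,::-1])
"
```

```text
t 1.6 pos [0.5577 0.0316 0.2528] ori [-1.571e+00  1.000e-03  8.130e-02] yaw 4.66 F [-0.1 -0.1 -0.3] op 0.0855 q [-0.56  0.19  0.49  1.66 -0.09  1.31  0.02]
shift [0.     0.1108 0.0004] roll -0.0007
```

View pics/side1.png

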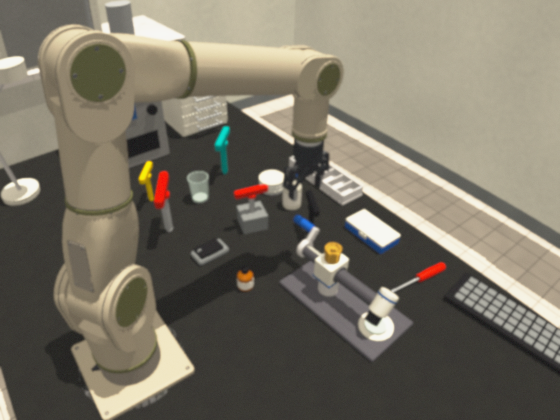

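The side view shows the gripper open at about (308,180), straight above the blue grip at (304,223). Next I descend and close.

Call:
{"method": "carry_out", "body": {
  "rows": [
    [[0, 0.04, 0], 0, 1],
    [[0, 0.08, 0], 0, 1],
    [[0, 0.105, 0], 0, 1],
    [[0, 0.112, 0], 0, 1],
    [[0, 0.112, 0], 0, 1],
    [[0, 0.112, 0], 0, 0],
    [[0, 0.112, 0], 0, 0],
    [[0, 0.112, 0], 0, 0],
    [[0, 0.112, 0], 0, 0],
    [[0, 0.112, 0], 0, 0]
  ],
  "newtons": 40
}}

```text
t: 2.95
tool_pos: [0.5584, 0.032, 0.1418]
orientation: [-1.571, -0.001, 0.082]
force: [1.5, 0.8, 4.0]
opening: 0.0227
```

```bash
python3 -c "
from h import *
go(.5576,.032,.142,4.7)
for n in('top','side'):
    p,d=eyes.capture(n);cv2.imwrite(f'pics/{n}2.png',p[:,:,::-1])
    p=p[:,:,::-1];cv2.imwrite(f'pics/{n}2c.png',cv2.resize(p[150:300,260:440] if n=='top' else p[150:350,260:420],(640,540),interpolation=cv2.INTER_CUBIC))
"
```

```text
t 2.95 pos [0.5584 0.032  0.1418] ori [-1.5705e+00 -1.5000e-03  8.1900e-02] yaw 4.69 F [1.5 0.8 4. ] op 0.0227 q [-0.54  0.29  0.47  1.8  -0.15  1.09  0.06]
shift [-0.0008 -0.0002  0.    ] roll -0.0001
```

View pics/side2c.png

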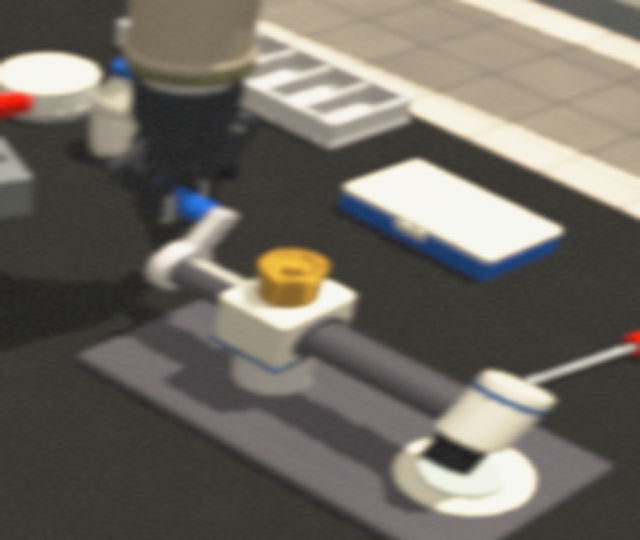

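Call:
{"method": "carry_out", "body": {
  "rows": [
    [[-0.003, -0.0025, 0], 0, 0],
    [[-0.0062, -0.0047, 0], 0, 0],
    [[-0.0095, -0.0067, 0], 0, 0],
    [[-0.013, -0.0084, 0], 0, 0],
    [[-0.0165, -0.01, 0], 0, 0],
    [[-0.02, -0.0112, 0], 0, 0],
    [[-0.024, -0.0122, 0], 0, 0],
    [[-0.028, -0.013, 0], 0, 0],
    [[-0.032, -0.0135, 0], 0, 0],
    [[-0.0365, -0.0137, 0], 0, 0],
    [[-0.0365, -0.0137, 0], 0, 0],
    [[-0.0365, -0.0137, 0], 0, 0]
  ]
}}

```text
t: 4.55
tool_pos: [0.5284, 0.0297, 0.1607]
orientation: [-1.569, -0.018, 0.082]
force: [14.6, 0.2, 26.4]
opening: 0.0225
```

```bash
python3 -c "
from h import *
go(.522,.032,.155,4.7)
for n in('top','side'):
    p,d=eyes.capture(n);cv2.imwrite(f'pics/{n}3.png',p[:,:,::-1]);np.save(f'pics/{n}3.npy',d)
    p=p[:,:,::-1];cv2.imwrite(f'pics/{n}3c.png',cv2.resize(p[150:300,260:440] if n=='top' else p[150:350,260:420],(640,540),interpolation=cv2.INTER_CUBIC))
"
```

```text
t 4.55 pos [0.5284 0.0297 0.1607] ori [-1.5693 -0.0176  0.082 ] yaw 4.7 F [14.6  0.2 26.4] op 0.0225 q [-0.57  0.19  0.48  1.87 -0.1   1.09  0.03]
shift [-0.0063  0.0056  0.0028] roll -0.0
```

View pics/side3c.png

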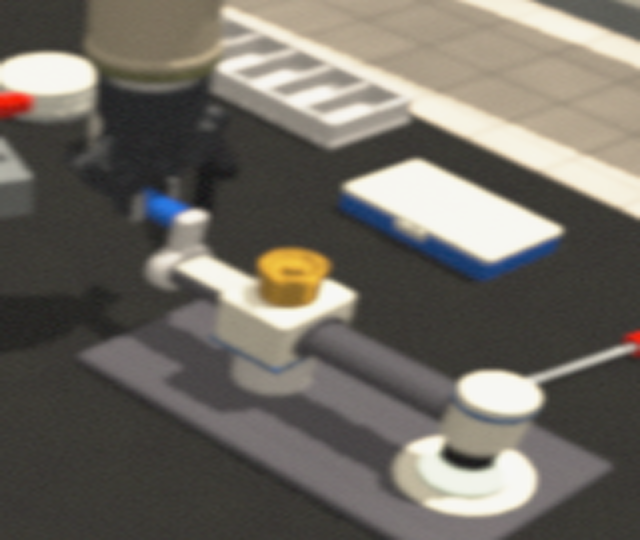

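View pics/top3c.png

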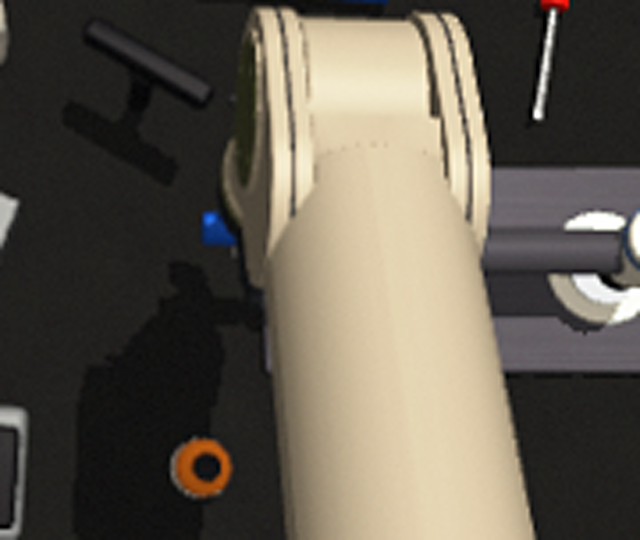

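Call:
{"method": "carry_out", "body": {
  "rows": [
    [[0, 0, 0], 0, 0.6],
    [[0, 0, 0], 0, 0.8],
    [[0, 0, 0], 0, 0.8],
    [[0, 0, 0], 0, 0.8]
  ]
}}

```text
t: 5.15
tool_pos: [0.521, 0.029, 0.1545]
orientation: [-1.571, 0.001, 0.082]
force: [0.7, 0.3, 0.6]
opening: 0.0681
```

```bash
python3 -c "
from h import *
go(.522,.032,.155,4.7)
n='side'
p,d=eyes.capture(n);cv2.imwrite(f'pics/{n}4.png',p[:,:,::-1]);np.save(f'pics/{n}4.npy',d)
p=p[:,:,::-1];cv2.imwrite(f'pics/{n}4c.png',cv2.resize(p[180:280,280:380],(600,600),interpolation=cv2.INTER_CUBIC))
"
```

```text
t 5.15 pos [0.521  0.029  0.1545] ori [-1.5709e+00  1.3000e-03  8.2000e-02] yaw 4.7 F [0.7 0.3 0.6] op 0.0681 q [-0.57  0.19  0.48  1.88 -0.1   1.1   0.03]
shift [ 0.0013 -0.0005  0.0029] roll 0.0
```

View pics/side4c.png

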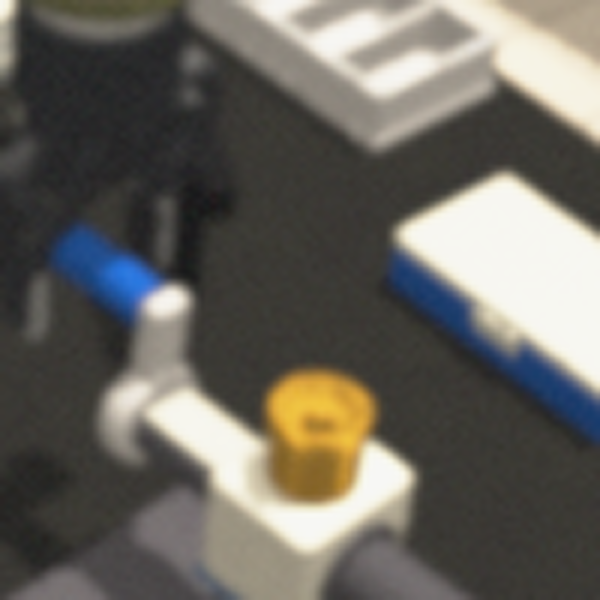

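Call:
{"method": "carry_out", "body": {
  "rows": [
    [[0.001, -0.002, 0.003], 0, 0.8],
    [[0.001, -0.002, 0.003], 0, 0],
    [[0.001, -0.002, 0.003], 0, 0],
    [[0.001, -0.002, 0.003], 0, 0],
    [[0.001, -0.002, 0.003], 0, 0],
    [[0.001, -0.002, 0.003], 0, 0]
  ],
  "newtons": 40
}}

```text
t: 5.95
tool_pos: [0.5235, 0.0322, 0.1579]
orientation: [-1.57, -0.003, 0.082]
force: [5.7, 0.1, 5.9]
opening: 0.0228
```

```bash
python3 -c "
from h import *
go(.522,.032,.155,4.7)
n='side'
p,d=eyes.capture(n);cv2.imwrite(f'pics/{n}5.png',p[:,:,::-1]);np.save(f'pics/{n}5.npy',d)
p=p[:,:,::-1];cv2.imwrite(f'pics/{n}5c.png',cv2.resize(p[180:280,280:380],(600,600),interpolation=cv2.INTER_CUBIC))
"
```

```text
t 5.95 pos [0.5235 0.0322 0.1579] ori [-1.5704 -0.0032  0.082 ] yaw 4.7 F [5.7 0.1 5.9] op 0.0228 q [-0.57  0.19  0.47  1.87 -0.1   1.1   0.02]
shift [-0.0015  0.0029 -0.0001] roll -0.0001
```

View pics/side5c.png

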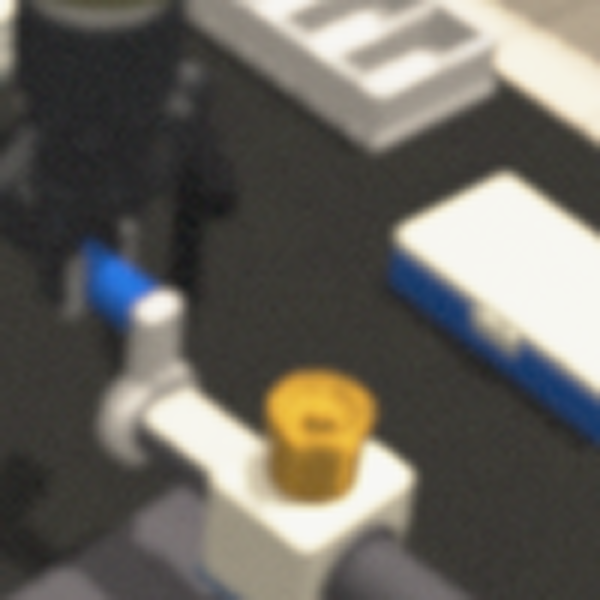

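Call:
{"method": "carry_out", "body": {
  "rows": [
    [[-0.001, 0, 0], 0, 0.2],
    [[-0.001, 0, 0], 0, 1],
    [[-0.001, 0, 0], 0, 1],
    [[-0.001, 0, 0], 0, 1],
    [[-0.001, -0.06, 0], 0, 1],
    [[-0.001, -0.11, 0], 0, 1],
    [[0, -0.11, 0.06], -0.18, 1],
    [[0, -0.11, 0.12], -0.36, 1],
    [[0, -0.11, 0.17], -0.54, 1],
    [[0, -0.11, 0.21], -0.72, 1],
    [[0, -0.11, 0.217], -0.9, 1],
    [[0, -0.11, 0.217], -1.08, 1]
  ]
}}

```text
t: 7.5
tool_pos: [0.5038, 0.2493, 0.2664]
orientation: [-1.57, 0.001, 1.17]
force: [0.2, 0.2, -0.2]
opening: 0.0855
```

```bash
python3 - <<'E'
from h import *
go(.526,.2485,.2545,77.3)
for n in('top','side'):
    p,d=eyes.capture(n);p=p[:,:,::-1];cv2.imwrite(f'pics/{n}6.png',p);np.save(f'pics/{n}6.npy',d)
    c=p[180:270,300:460] if n=='top' else p[190:270,290:390]
    cv2.imwrite(f'pics/{n}6c.png',cv2.resize(c,None,fx=5,fy=5,interpolation=cv2.INTER_CUBIC))
    X=cloud(n,d);h=cv2.cvtColor(p,cv2.COLOR_BGR2HSV)
    # stand frame
    th=np.radians(4.7);ex=np.array([np.cos(th),np.sin(th),0]);ey=np.array([-np.sin(th),np.cos(th),0]);s0=np.array([.5337,-.1122,.095])
    L=np.stack([(X-s0)@ex,(X-s0)@ey,X[...,2]-.095],-1)
    m=(h[...,1]<70)&(h[...,2]>140)&(L[...,1]>.038)&(L[...,1]<.095)&(abs(L[...,0])<.03)&(L[...,2]>-.02)&(L[...,2]<.03)
    x=L[m];print(n,len(x),x.mean(0).round(4),x.min(0).round(4),x.max(0).round(4))
    A=np.c_[x[:,0],np.ones(len(x))];co=np.linalg.lstsq(A,x[:,2],rcond=None)[0];print("slope->lean",-co[0])
    m=(abs(h[...,0].astype(int)-112)<14)&(h[...,1]>150)&(h[...,2]>60)&(L[...,1]>.105)&(L[...,1]<.18)&(abs(L[...,0])<.04)&(L[...,2]>.02)
    x=L[m];print("grip",len(x),x.min(0).round(4),x.max(0).round(4),x.mean(0).round(4))
    r=cv2.minAreaRect(np.argwhere(m)[:,::-1].astype(np.float32));W=onplane(n,[r[0]],.155)-s0;print(r,W@ex,W@ey)
E
```

```text
t 7.5 pos [0.5038 0.2493 0.2664] ori [-1.5700e+00  1.0000e-03  1.1698e+00] yaw 67.02 F [ 0.2  0.2 -0.2] op 0.0855 q [-0.76  0.18  0.25  1.62 -0.05  1.34  0.67]
shift [ 0.0079  0.0119 -0.0208] roll -0.1793
top 217 [-0.0001  0.063   0.0129] [-0.0223  0.0383  0.0031] [0.0215 0.0949 0.0246]
slope->lean 0.10697177253831834
grip 215 [-0.0112  0.1075  0.0602] [0.0094 0.1747 0.0742] [-0.0008  0.1413  0.0664]
((330.0, 216.0), (8.0, 26.0), 90.0) [-0.00085231] [0.14010595]
side 154 [-0.0049  0.0724  0.0111] [-0.0267  0.0464  0.0018] [0.012  0.0949 0.0274]
slope->lean 0.0058297483933309035
grip 170 [-0.015   0.1102  0.0471] [0.0098 0.1767 0.069 ] [-0.0055  0.1434  0.0617]
((293.739990234375, 223.67999267578125), (20.40000343322754, 8.600001335144043), 36.86989212036133) [-0.00389428] [0.14545992]
```

View pics/top6c.png

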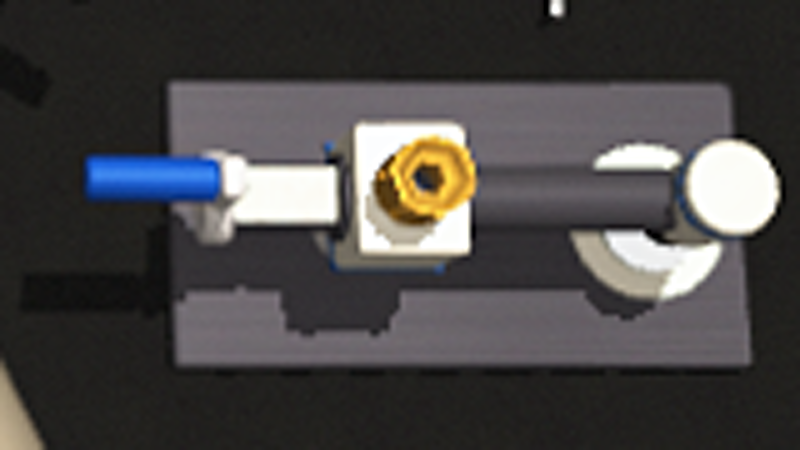

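View pics/side6c.png

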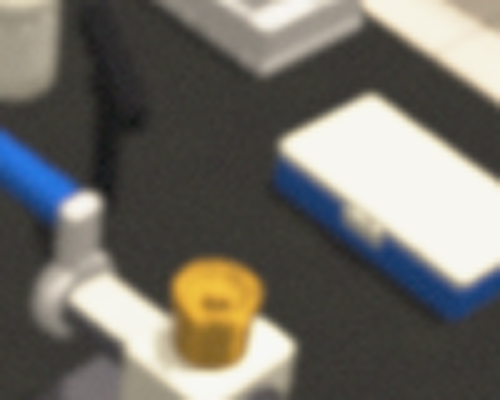

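```bash
python3 - <<'E'
from h import *
ims=[]
p=np.mean([cv2.imread('pics/top%d.png'%i).astype(float) for i in(0,6)],0)
p0=p.copy()
cv2.imwrite('pics/hx.png',cv2.resize(p[200:230,370:400].clip(0,255).astype(np.uint8),(600,600),interpolation=cv2.INTER_CUBIC))
# rectify to plane z=.168 : world patch 50mm, 12px/mm ; up=+stand x, right = -stand y
th=np.radians(4.7);ex=np.array([np.cos(th),np.sin(th),0]);ey=np.array([-np.sin(th),np.cos(th),0])
g=np.linspace(-.025,.025,600)
W=np.array([.5337,-.1122,.168])+(-g)[:,None,None]*ex+g[None,:,None]*(-ey)
uv=proj("top",W.reshape(-1,3)).reshape(600,600,2).astype(np.float32)
o=cv2.remap(p0.astype(np.float32),uv[...,0],uv[...,1],cv2.INTER_CUBIC).clip(0,255).astype(np.uint8)
cv2.imwrite('pics/hxr.png',o)
E
```

```text
(no output)
```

View pics/hxr.png

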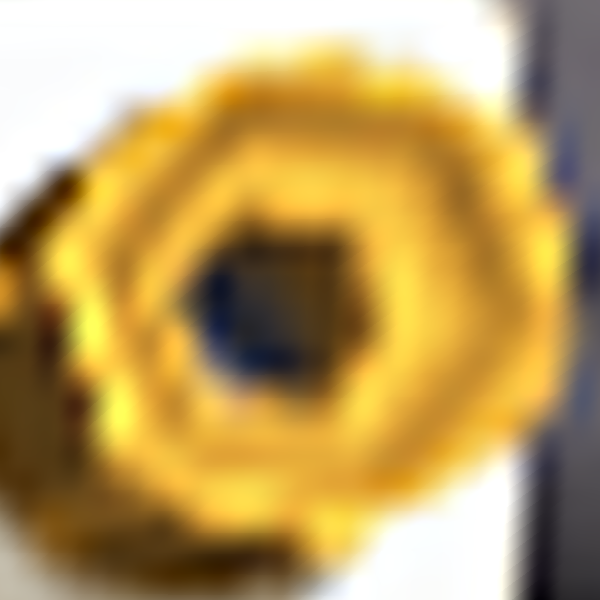

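```bash
python3 - <<'E'
from h import *
p=np.mean([cv2.imread('pics/top%d.png'%i).astype(float) for i in(0,6)],0)
th=np.radians(4.7);ex=np.array([np.cos(th),np.sin(th),0]);ey=np.array([-np.sin(th),np.cos(th),0])
g=np.linspace(-.025,.025,600)
for z in(.168,.158):
    W=np.array([.5336,-.1132,z])+(-g)[:,None,None]*ex+g[None,:,None]*(-ey)
    uv=proj("top",W.reshape(-1,3)).reshape(600,600,2).astype(np.float32)
    o=cv2.remap(p.astype(np.float32),uv[...,0],uv[...,1],cv2.INTER_CUBIC).clip(0,255).astype(np.uint8)
    r=o[...,2]
    for t in(90,110,130,150):
        m=((r<t)).astype(np.uint8);k,l,s,c=cv2.connectedComponentsWithStats(m)
        i=l[300,285] or l[300,300]
        if not i: continue
        cs,_=cv2.findContours((l==i).astype(np.uint8),cv2.RETR_EXTERNAL,cv2.CHAIN_APPROX_NONE)
        q=max(cs,key=cv2.contourArea)[:,0].astype(float);M=cv2.moments(q.astype(np.int32)[:,None]);cc=np.array([M['m10'],M['m01']])/M['m00'];d=q-cc
        a=np.arctan2(d[:,1],d[:,0]);rr=np.hypot(*d.T)
        # resample by angle, 6th harmonic; image y down so angle grows clockwise from above
        aa=np.linspace(-np.pi,np.pi,720,endpoint=False);idx=np.argsort(a);R=np.interp(aa,a[idx],rr[idx],period=2*np.pi)
        f=(R*np.exp(-6j*aa)).sum();ph=np.degrees(-np.angle(f))/6
        print(z,t,"area mm2",M['m00']/144,"cen",(cc-299.5)/12,"vertex phase (cw deg, mod 60)",ph,"amp",abs(f)/R.sum())
    cv2.imwrite('pics/hx158.png',o)
E
```

```text
0.168 90 area mm2 117.42708333333333 cen [-3.42248728  0.56981981] vertex phase (cw deg, mod 60) 9.957780540701274 amp 0.015727436093293475
0.168 110 area mm2 137.69791666666666 cen [-3.12444734  0.62497128] vertex phase (cw deg, mod 60) 9.692889372846826 amp 0.026121726545131844
0.168 130 area mm2 155.16319444444446 cen [-2.97877738  0.62294434] vertex phase (cw deg, mod 60) 9.257326690287812 amp 0.027336829782134635
0.168 150 area mm2 171.73611111111111 cen [-2.89564912  0.61850822] vertex phase (cw deg, mod 60) 9.006550554256231 amp 0.02738383839644504
0.158 90 area mm2 119.73611111111111 cen [-0.45202606 -1.23225103] vertex phase (cw deg, mod 60) 10.553124874975959 amp 0.016002460509688125
0.158 110 area mm2 140.86458333333334 cen [-0.14933577 -1.19697545] vertex phase (cw deg, mod 60) 9.483693677051415 amp 0.02623441278143751
0.158 130 area mm2 158.79166666666666 cen [ 0.00306192 -1.18553201] vertex phase (cw deg, mod 60) 9.166206098246247 amp 0.027420960976203747
0.158 150 area mm2 175.54166666666666 cen [ 0.09006349 -1.17529956] vertex phase (cw deg, mod 60) 8.930123253661346 amp 0.027550551111710616
```

View pics/hx158.png

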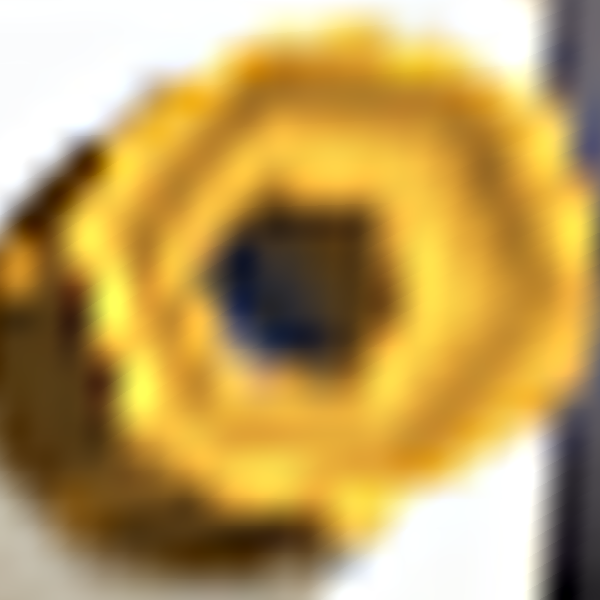

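The top view shows the blue grip and the camera boom both centred on the shaft axis, with the flat white and facing up between block and crank at crop (285,193). Lean is 0 ± 0.04. The socket's hexagon sits about 4–9° clockwise of the stand's axes. Now the key.

Call:
{"method": "carry_out", "body": {
  "rows": [
    [[0.004, 0, -0.011], -0.09, 1],
    [[0.0076, 0, -0.0215], -0.18, 1],
    [[0.0076, 0, -0.0215], -0.18, 1],
    [[0.0076, 0.05, -0.0215], -0.18, 1],
    [[0.0076, 0.1, -0.0215], -0.18, 1],
    [[0.0076, 0.129, -0.0215], -0.18, 1],
    [[0.0076, 0.129, -0.0215], -0.18, 1],
    [[0.0076, 0.129, -0.0215], -0.18, 1]
  ]
}}

```text
t: 8.6
tool_pos: [0.5277, 0.2472, 0.1396]
orientation: [-1.572, -0.001, 1.34]
force: [0.0, -0.3, 0.5]
opening: 0.0856
```

```bash
python3 - <<'E'
from h import *
go(.5265,.248,.137,77.3)
n='side'
p,d=eyes.capture(n);p=p[:,:,::-1];cv2.imwrite('pics/side7c.png',cv2.resize(p[130:250,190:340],(750,600),interpolation=cv2.INTER_CUBIC))
E
```

```text
t 8.6 pos [0.5277 0.2472 0.1396] ori [-1.572e+00 -1.400e-03  1.340e+00] yaw 76.78 F [ 0.  -0.3  0.5] op 0.0856 q [-0.71  0.33  0.23  1.73 -0.08  1.09  0.89]
shift [0.0005 0.0026 0.0014] roll -0.0091
```

View pics/side7c.png

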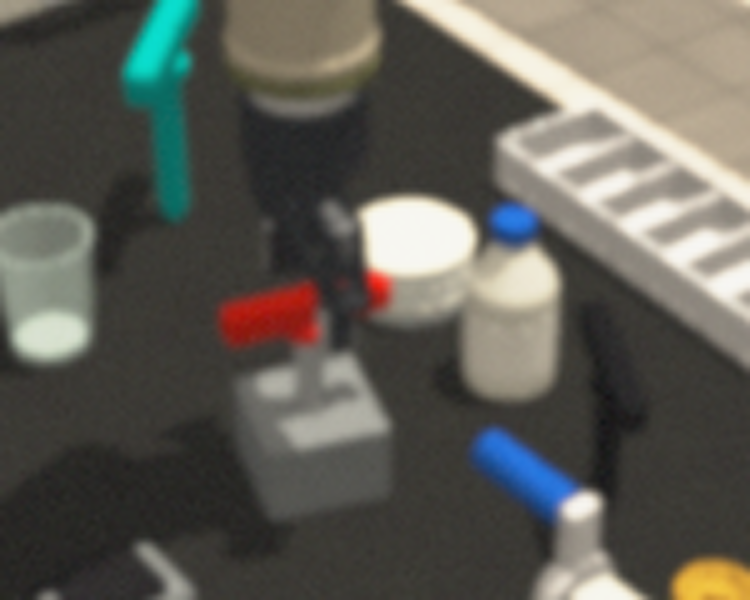

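Call:
{"method": "carry_out", "body": {
  "rows": [
    [[0.0005, 0.003, 0.001], 0, 1],
    [[0.0005, 0.003, 0.001], 0, 0],
    [[0.0005, 0.003, 0.001], 0, 0],
    [[0.0005, 0.003, 0.001], 0, 0],
    [[0.0005, 0.003, 0.001], 0, 0],
    [[0.0005, 0.003, 0.001], 0, 0],
    [[0.0005, -0.03, 0.001], 0, 0],
    [[0.0005, -0.08, 0.001], 0, 0],
    [[0.0005, -0.13, 0.001], 0, 0],
    [[0.0005, -0.17, 0.001], 0, 0],
    [[0.0005, -0.17, 0.001], 0, 0]
  ],
  "newtons": 70
}}

```text
t: 10.02
tool_pos: [0.5273, 0.2478, 0.311]
orientation: [-1.574, -0.004, 1.342]
force: [1.3, -0.5, -4.0]
opening: 0.0189
```

```bash
python3 - <<'E'
from h import *
go(.534,-.1132,.320,87.2)
for n in('side','top'):
    p,d=eyes.capture(n);p=p[:,:,::-1];cv2.imwrite(f'pics/{n}8.png',p)
    if n=='side': cv2.imwrite('pics/side8c.png',cv2.resize(p[90:240,180:360],(720,600),interpolation=cv2.INTER_CUBIC))
E
```

```text
t 10.025 pos [0.5273 0.2478 0.311 ] ori [-1.5743 -0.0036  1.3418] yaw 76.88 F [ 1.3 -0.5 -4. ] op 0.0189 q [-0.73  0.21  0.25  1.51 -0.05  1.43  0.87]
shift [-0.35   -0.01   -0.0885] roll -0.1801
```

View pics/side8c.png

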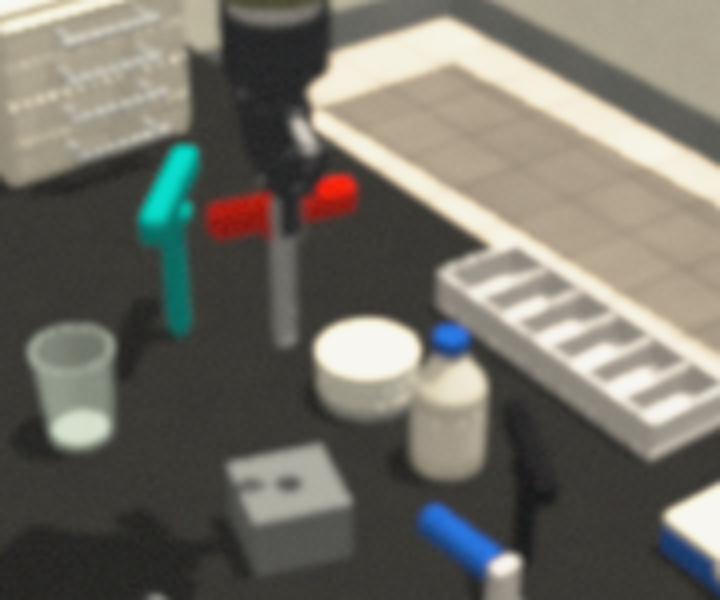

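View pics/top8.png

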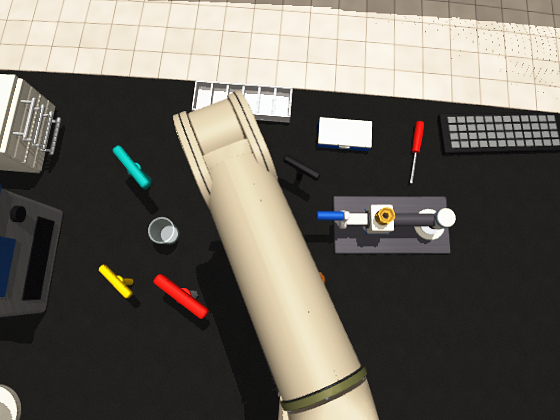

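```bash
python3 - <<'E'
from h import *
P=lambda x,y:(180+(x+.5)/4-.5,90+(y+.5)/4-.5)
print("tip",onplane("side",[P(285,344)],.189))
s=read_state();print("tool",s['tool_pos'],s['orientation'])
print("shank mid pix->plane .25",onplane("side",[P(285,255)],.235))
print("predict tip px (from vertical under tcp)",proj("side",np.array([s['tool_pos'][0],s['tool_pos'][1],.189])),P(285,344), "handle", proj("side",np.array([s['tool_pos'][0],s['tool_pos'][1],.3064])))
p=cv2.imread('pics/side8.png');h=cv2.cvtColor(p,cv2.COLOR_BGR2HSV)
m=((h[...,0]<6)|(h[...,0]>174))&(h[...,1]>180)&(h[...,2]>60);m[:,:215]=0;m[:,300:]=0;m[:100]=0;m[180:]=0
v,u=np.nonzero(m);r=cv2.minAreaRect(np.c_[u,v].astype(np.float32));print(r)
R=Ro.from_euler('xyz',s['orientation']).as_matrix()
c=np.array([*s['tool_pos'][:2],.3064]);print("pred bar ends",proj("side",np.array([c+R[:,2]*.055,c-R[:,2]*.055])),cv2.boxPoints(r))
E
```

```text
tip [[0.52550866 0.25120271 0.189     ]]
tool [0.52602235 0.24731173 0.3070203 ] [-1.56993962e+00  7.66043649e-04  1.34200736e+00]
shank mid pix->plane .25 [[0.55564672 0.29384769 0.235     ]]
predict tip px (from vertical under tcp) [[251.74199035 176.1627251 ]] (250.875, 175.625) handle [[250.69027688 142.03769723]]
((250.1411590576172, 141.1352996826172), (9.219545364379883, 37.52897262573242), 77.47119140625)
pred bar ends [[232.30397295 145.89137576]
 [268.58932998 138.3221919 ]] [[230.82352 140.70589]
 [267.4588  132.56471]
 [269.4588  141.56471]
 [232.82352 149.70589]]
```

```bash
python3 - <<'E'
from h import *
go(.534,-.1132,.325,87.2)
E
```

```text
t 10.125 pos [0.526  0.2473 0.307 ] ori [-1.5699e+00  8.0000e-04  1.3420e+00] yaw 76.89 F [ 0.5  0.4 -2.2] op 0.0187 q [-0.73  0.21  0.25  1.51 -0.05  1.43  0.87]
shift [-0.3493 -0.0178 -0.0895] roll -0.1799
```

Call:
{"method": "carry_out", "body": {
  "rows": [
    [[-0.02, -0.018, -0.005], 0, 0],
    [[-0.06, -0.018, -0.015], -0.03, 0],
    [[-0.1, -0.018, -0.026], -0.05, 0],
    [[-0.14, -0.018, -0.036], -0.08, 0],
    [[-0.18, -0.018, -0.046], -0.1, 0],
    [[-0.22, -0.018, -0.056], -0.12, 0],
    [[-0.26, -0.018, -0.067], -0.14, 0],
    [[-0.3, -0.018, -0.077], -0.16, 0],
    [[-0.33, -0.018, -0.085], -0.18, 0],
    [[-0.3493, -0.018, -0.0895], -0.18, 0],
    [[-0.3493, -0.018, -0.0895], -0.18, 0],
    [[-0.3493, -0.018, -0.0895], -0.18, 0]
  ]
}}

```text
t: 11.62
tool_pos: [0.534, -0.1126, 0.3258]
orientation: [-1.57, -0.001, 1.522]
force: [-0.1, -0.1, -1.5]
opening: 0.0189
```

```bash
python3 - <<'E'
from h import *
go(.534,-.1132,.300,87.2)
n='side'
p,d=eyes.capture(n);p=p[:,:,::-1];cv2.imwrite(f'pics/{n}9.png',p)
cv2.imwrite('pics/side9c.png',cv2.resize(p[150:300,260:440],(720,600),interpolation=cv2.INTER_CUBIC))
s=read_state();t=s['tool_pos']
print("tip pred px crop",(proj("side",np.array([t[0],t[1],t[2]-.1216]))-[260,150]+.5)*4, "mouth",(proj("side",np.array([.534,-.1132,.168]))-[260,150]+.5)*4)
go(.534,-.1132,.300,87.2)
E
```

```text
t 11.625 pos [ 0.534  -0.1126  0.3258] ori [-1.5701e+00 -5.0000e-04  1.5222e+00] yaw 87.22 F [-0.1 -0.1 -1.5] op 0.0189 q [-0.33  0.12  0.51  1.58 -0.06  1.45  1.7 ]
shift [-0.0006  0.0258 -0.0001] roll 0.0003
tip pred px crop [[305.03529177 349.65496568]] mouth [[300.4906775 392.8887909]]
t 11.675 pos [ 0.5341 -0.1122  0.3258] ori [-1.5703e+00 -5.0000e-04  1.5230e+00] yaw 87.26 F [ 1.5  1.1 -1.6] op 0.0191 q [-0.33  0.12  0.51  1.58 -0.06  1.45  1.7 ]
shift [-0.001   0.0258  0.    ] roll 0.0011
```

View pics/side9c.png

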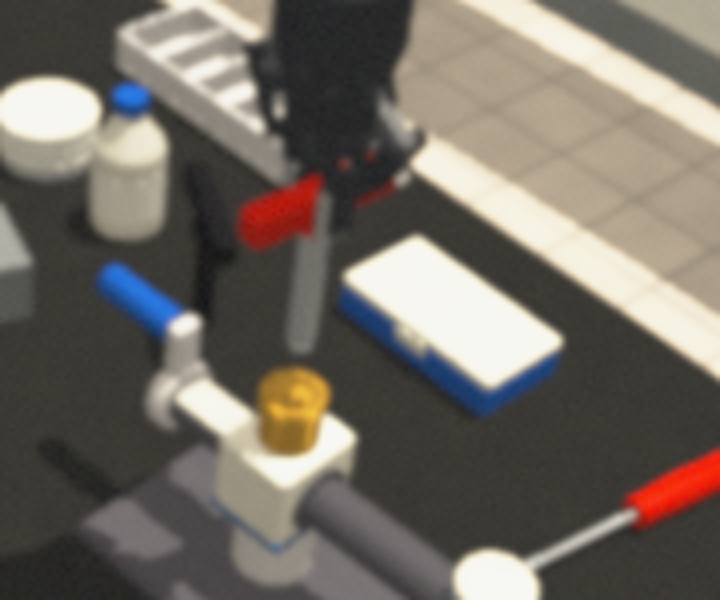

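Call:
{"method": "carry_out", "body": {
  "rows": [
    [[-0.001, 0.02, 0], 0, 0],
    [[-0.001, 0.033, 0], 0, 0],
    [[-0.001, 0.038, 0], 0, 0],
    [[-0.001, 0.043, 0], 0, 0],
    [[-0.001, 0.046, 0], 0, 0],
    [[-0.001, 0.049, 0], 0, 0],
    [[-0.001, 0.052, 0], 0, 0],
    [[-0.001, 0.052, 0], 0, 0]
  ]
}}

```text
t: 12.68
tool_pos: [0.5341, -0.114, 0.2738]
orientation: [-1.57, -0.0, 1.522]
force: [-0.3, 0.7, -2.4]
opening: 0.0189
```

```bash
python3 - <<'E'
from h import *
go(.534,-.1132,.2556,87.2)
E
```

```text
t 12.675 pos [ 0.5341 -0.114   0.2738] ori [-1.5705e+00 -1.0000e-04  1.5221e+00] yaw 87.21 F [-0.3  0.7 -2.4] op 0.0189 q [-0.33  0.15  0.51  1.67 -0.07  1.35  1.71]
shift [0.0008 0.0182 0.0002] roll 0.0001
```

Call:
{"method": "carry_out", "body": {
  "rows": [
    [[0, 0.004, 0], 0, 0],
    [[0, 0.008, 0], 0, 0],
    [[0, 0.011, 0], 0, 0],
    [[0, 0.014, 0], 0, 0],
    [[0, 0.016, 0], 0, 0],
    [[0, 0.016, 0], 0, 0]
  ]
}}

```text
t: 13.42
tool_pos: [0.534, -0.114, 0.2576]
orientation: [-1.57, -0.0, 1.522]
force: [-2.3, 2.1, -3.2]
opening: 0.0191
```

```bash
python3 - <<'E'
from h import *
go(.534,-.1132,.2556,87.2);print(read_state()['ft_torque'])
n='side'
p,d=eyes.capture(n);p=p[:,:,::-1];cv2.imwrite(f'pics/{n}10.png',p)
cv2.imwrite('pics/side10c.png',cv2.resize(p[150:300,260:440],(720,600),interpolation=cv2.INTER_CUBIC))
E
```

```text
t 13.425 pos [ 0.534  -0.114   0.2576] ori [-1.570e+00 -1.000e-04  1.522e+00] yaw 87.2 F [-2.3  2.1 -3.2] op 0.0191 q [-0.33  0.16  0.51  1.69 -0.08  1.32  1.72]
shift [0.0008 0.002  0.    ] roll 0.0001
[0.16287558 0.67394479 0.04185202]
```

View pics/side10c.png

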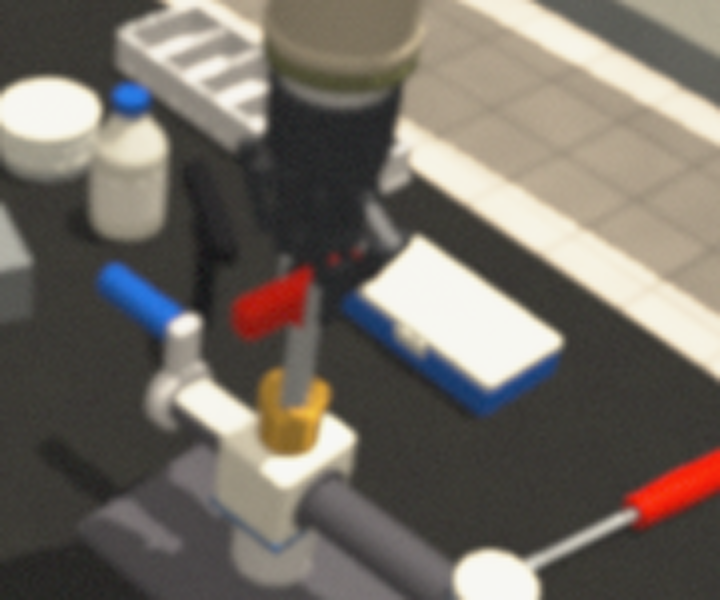

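Call:
{"method": "carry_out", "body": {
  "rows": [
    [[0, 0, 0], 0.11, 0],
    [[0, 0, 0], 0.22, 0],
    [[0, 0, 0], 0.34, 0],
    [[0, 0, 0], 0.46, 0],
    [[0, 0, 0], 0.58, 0],
    [[0, 0, 0], 0.7, 0],
    [[0, 0, 0], 0.82, 0],
    [[0, 0, 0], 0.94, 0],
    [[0, 0, 0], 1.06, 0],
    [[0, 0, 0], 1.18, 0],
    [[0, 0, 0], 1.28, 0],
    [[0, 0, 0], 1.35, 0]
  ]
}}

```text
t: 14.98
tool_pos: [0.5335, -0.1129, 0.2577]
orientation: [-1.569, 0.002, 0.17]
force: [-6.1, 3.7, -0.9]
opening: 0.0189
```

```bash
python3 - <<'E'
from h import *
go(.534,-.1132,.2556,10);print(read_state()['ft_torque'])
n='side'
p,d=eyes.capture(n);p=p[:,:,::-1];cv2.imwrite(f'pics/{n}11.png',p)
cv2.imwrite('pics/side11c.png',cv2.resize(p[150:300,260:440],(720,600),interpolation=cv2.INTER_CUBIC))
E
```

```text
t 14.975 pos [ 0.5335 -0.1129  0.2577] ori [-1.5685  0.0019  0.1701] yaw 9.75 F [-6.1  3.7 -0.9] op 0.0189 q [-0.43  0.16  0.63  1.7  -0.1   1.32  0.38]
shift [ 0.0005  0.0021 -0.0004] roll -0.0044
[1.26795872 1.86492112 0.06840476]
```

View pics/side11c.png

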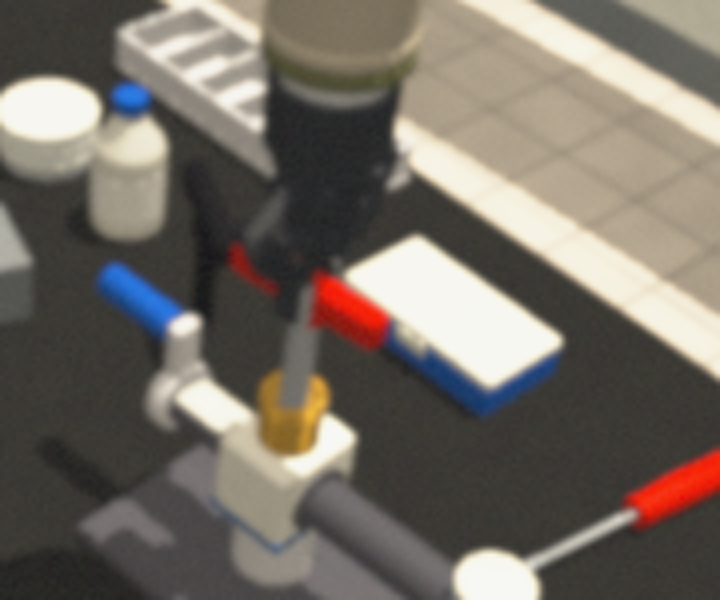

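Call:
{"method": "carry_out", "body": {
  "rows": [
    [[0, 0, 0], 0.04, 0],
    [[0, 0, 0], 0.08, 0],
    [[0, 0, 0], 0.08, 0],
    [[0, 0, 0], 0.08, 0],
    [[0, 0, 0], 0.08, 0]
  ]
}}

```text
t: 15.65
tool_pos: [0.5335, -0.1128, 0.2577]
orientation: [-1.569, 0.002, 0.093]
force: [-6.5, 4.4, 0.1]
opening: 0.0193
```

```bash
python3 - <<'E'
from h import *
go(.534,-.1132,.2556,10);print(read_state()['ft_torque'])
E
```

```text
t 15.65 pos [ 0.5335 -0.1128  0.2577] ori [-1.5686  0.002   0.0929] yaw 5.32 F [-6.5  4.4  0.1] op 0.0193 q [-0.44  0.16  0.63  1.7  -0.1   1.32  0.31]
shift [ 0.0005  0.0021 -0.0005] roll -0.0816
[1.31821338 1.82884706 0.05225957]
```

Call:
{"method": "carry_out", "body": {
  "rows": [
    [[0, 0, 0], 0, 0.3],
    [[0, 0, 0], 0, 0.45],
    [[0, 0, 0], 0, 0.6],
    [[0, 0, 0], 0, 0.6],
    [[0, 0, 0], 0, 0.7],
    [[0, -0.02, 0], 0, 0.7],
    [[0, -0.05, 0], 0, 0.7],
    [[0, -0.09, 0], 0, 0.7],
    [[0, -0.13, 0], 0, 0.7],
    [[0, -0.13, -0.05], 0, 0.7],
    [[0, -0.13, -0.1], 0, 0.7],
    [[0, -0.13, -0.15], 0, 0.7]
  ]
}}

```text
t: 17.15
tool_pos: [0.5482, -0.2647, 0.3882]
orientation: [-1.571, -0.001, 0.093]
force: [0.9, 0.7, -0.2]
opening: 0.0599
```

```bash
python3 - <<'E'
from h import *
go(.534,-.1132,.2556,10)
for n in('side','top'):
    p,d=eyes.capture(n);p=p[:,:,::-1];cv2.imwrite(f'pics/{n}12.png',p)
    c=p[150:300,260:440]
    cv2.imwrite(f'pics/{n}12c.png',cv2.resize(c,(720,600),interpolation=cv2.INTER_CUBIC))
    X=cloud(n,d);h=cv2.cvtColor(p,cv2.COLOR_BGR2HSV)
    m=((h[...,0]<6)|(h[...,0]>174))&(h[...,1]>180)&(h[...,2]>60)&(X[...,2]>.2)&(abs(X[...,1]+.113)<.1)
    x=X[m];print(n,len(x),(x.min(0)+x.max(0))/2,"top z",np.percentile(x[:,2],[50,95]))
    t=x[x[:,2]>.25];w,V=np.linalg.eigh(np.cov(t[:,:2].T));print("bar yaw",np.degrees(np.arctan2(V[1,1],V[0,1])))
E
```

```text
t 17.15 pos [ 0.5482 -0.2647  0.3882] ori [-1.5708e+00 -6.0000e-04  9.2900e-02] yaw 5.32 F [ 0.9  0.7 -0.2] op 0.0599 q [-0.19  0.31  0.75  1.3  -0.21  1.61  0.63]
shift [-1.000e-04  1.326e-01  1.521e-01] roll -0.0816
side 458 [ 0.52776774 -0.11190523  0.24952652] top z [0.25845698 0.26342237]
bar yaw 97.83210342458595
top 413 [ 0.53281545 -0.11172397  0.25368775] top z [0.26350118 0.26649487]
bar yaw 98.25453534088146
```

View pics/side12c.png

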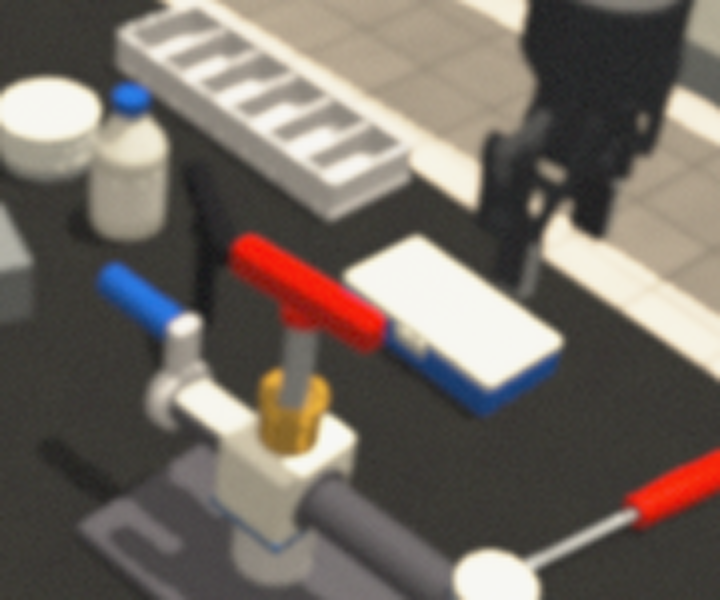

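View pics/top12.png

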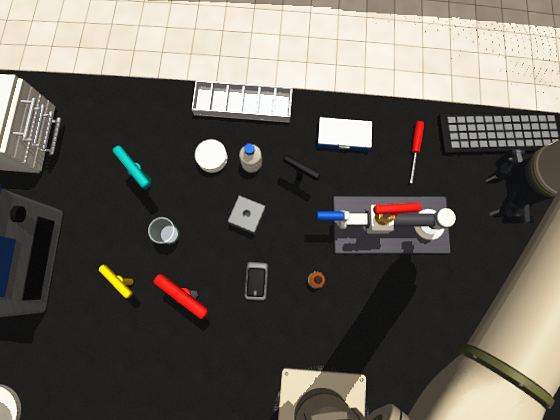

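```bash
python3 - <<'E'
from h import *
a=cv2.imread('pics/top6.png').astype(int);b=cv2.imread('pics/top12.png').astype(int)
h=cv2.cvtColor(b.astype(np.uint8),cv2.COLOR_BGR2HSV)
m=(abs(h[...,0].astype(int)-112)<14)&(h[...,1]>150)&(h[...,2]>60);m[:195]=0;m[235:]=0;m[:,:310]=0;m[:,347:]=0
v,u=np.nonzero(m);print("grip px",u.mean(),v.mean())
W=onplane("top",[(u.mean(),v.mean())],.155)[0]-[.5337,-.1130,.155];t=np.radians(4.7);print("offset x, lean",W[0]*np.cos(t)+W[1]*np.sin(t),(W[0]*np.cos(t)+W[1]*np.sin(t))/.055)
print(read_state()['force'])
order.finish_job()
E
```

```text
grip px 329.5940170940171 215.15384615384616
offset x, lean 0.0014054434857512215 0.025553517922749482
[-0.52099873 -0.2839814  -0.18178423]
the job is handed in; nothing more can be done
```

I turned the crank until the flat faces up and put the smaller red T-key from the grey block into the setscrew. I then turned it clockwise by about 1.43 rad, let go, moved the gripper clear and handed the job in at about 17 s of the 64 s allowed.

Last checks:
- **Shaft:** leans about 0.03 rad, inside the 0.09 limit. Earlier estimates from the grip's position ranged from about −0.015 to +0.03. Plane fits to the flat scattered more: 0.11 from the top camera and 0.01 from the side. I trusted the grip position because the flat's edges made the top fit noisy.
- **Key depth:** the handle top stands at about 0.263 m (top camera), which puts the tip about 33 mm below the mouth.
- **Key stance:** it looks upright and released in the side picture. I did not measure its tilt or speed after release.
- **Screw angle:** about 1.4 to 1.6 rad, inferred from the key's heading and the play in the socket, not measured directly. This takes the socket's zero as lined up with the stand. While turning I felt about 0.05 N m, which is the screw's friction, so it had not reached the stop.
- **Other things on the bench:** they look unmoved in the last top picture, by eye only.
- **Gripper:** it touches nothing.

The first turn of the crank stopped about 0.12 rad short because the arm gave under load. I opened the fingers and gripped again centred over the axis, which brought it upright. The side camera also read positions about 5 mm lower in x than the top camera, so I took lateral positions from the top view.

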